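# Take the lens off the inspection camera and put it in its holder

### The arm

A 7-joint arm with a two-finger parallel gripper is mounted at the origin on the work surface. World frame = base frame: x ahead of the robot, y to its left, z up, the work surface at z = 0. Lengths are in m, angles in rad, forces in N, time in s.
With the tool pointing down it reaches from about 0.425 to 0.95 m from the base axis. Payload 4.7 kg.
Tool frame: the origin (TCP) lies on the centre line of the jaws, within the pads' length; the fingertips stand robot.nose_length ahead of it and the grasp point (between the pads) lies 8 mm behind it (robot.nose_length is the distance from the TCP to the fingertips, in m); z points along the fingers, y is the line along which they close (so a half turn about z gives the same grasp; the last joint's range is limited). The gripper opens to 85 mm and grips with 20 to 120 N. Pads are 22 mm wide; open, the fingers measure 114 mm over their backs; the gripper's body (76 mm by 85 mm) begins 54 mm behind the grasp point. The pads swing forward as they close: fully open they stand 13 mm farther back than shut.
Start: joints at [-1.22, 0.469, -0.049, 1.532, 0.024, 1.141, -0.082], TCP at [0.25, 0.627, 0.242] pointing down, gripper open.
Joint ranges: [-2.59, 2.59], [-0.33, 1.99], [-1.39, 1.29], [0.1, 2.45], [-1.04, 4.18], [0.21, 1.99], [-2.66, 2.66]. Speed limits (rad/s): [2.57, 2.57, 3.14, 3.14, 3.14, 3.14, 3.14].

### API

Orientations are given as [roll, pitch, yaw] about the fixed x, y, z axes, in that order (R = Rz(yaw) Ry(pitch) Rx(roll)).
In Python, from plant import robot gives the robot as it stands. Calls block until the motion is done:
- robot.goto(position, orientation): joint-space move of the TCP to a pose.
- robot.move_straight(position, vel=0.15, attitude=None, contact_N=None): straight line of the TCP; attitude=None keeps the orientation; vel is the mean speed in m/s. With contact_N (N) it stops when the force on the tool has changed by that much, and returns True; else False.
- robot.move_joints(angles): joint-space move.
- robot.grip(opening, strength=None): opening from 0.0 (shut) to 1.0 (fully open); strength is the grip in N (None keeps the last); returns when the fingers have stopped.
- robot.sleep(seconds).
- robot.inverse_kinematics(position, orientation): joint angles nearest the present ones, or None.
- robot.sense(): the state.
- robot.grab_frame(name): name is "scene" or "top" or "wrist"; returns a dict with "image" (420x560x3 uint8, red, green, blue), "range_z" (420x560 float32, m along the optical axis (not along the pixel's ray), 0 where there is no reading), "fx", "fy", "cx", "cy" (pixels), "dist_coeffs" ([k1, k2, p1, p2, k3] as OpenCV has them; the pictures are not rectified), "R" (3x3) and "t" (3): a world point X has camera coordinates R X + t. Camera axes: x right, y down, z forward; pixel columns grow to the right and rows downward; lengths in m; the calibration is good to about 2 mm. A picture is of the moment at which its call begins.
A pose or a line that the arm cannot do raises robot.IKError and nothing moves.
- robot.close_job(): hands the job in; it is judged then, once.
The state is a dict: "t": time; "joint_pos": joint angles; "joint_velocities": joint speeds; "effort": joint torques, N m; "tcp_pos": TCP position; "tcp_rot": TCP orientation; "wrist_force": force on the tool from outside, world axes, zero at the start; "torque": the same for the moment, N m; "opening": opening from 0.0 (shut) to 1.0 (fully open); "gripper_force": force on a finger pad.
Only numpy, scipy, OpenCV 4.12 (cv2) and the standard library are available. Lean on these libraries where they do the work, as an engineer would, in place of code of your own. Each camera call takes 0.05 s, during which the arm holds its last target. There are 200 camera calls.

### The job

Push the camera's release button fully down, turn the lens counter-clockwise (seen from above) about a quarter turn until you feel it come up against its stop, and lift it straight off the mount. Then set it down gently, upright and fully seated, in the round dished holder and let go. Do not force the button, the mount or the holder, and leave the other things on the bench alone.

Things in the scene. Friction and masses are not known exactly. Their poses are not given: they have to be found in the camera images.
- mount: Grey camera unit lying on its back, fixed to the bench: box 150 x 110 x 60 mm (x -97 to +53, y +-55 in its frame), a steel bayonet ring on top. Origin: on the bayonet's axis at the box's underside (bench height); z up, -x towards the release button. Force limits: lens on camera unit (ring, spring and lock pin included) 45 N, fingers on camera unit (button included) 30 N.
- bayonet (a point): Point on the mount's axis level with the top of its steel bayonet ring (84 mm across, 13 mm high), 73 mm above the bench. The ring's slots lie at an unmeasured angle: from its locked pose the lens turns counter-clockwise 62 to 88 degrees until its lugs meet solid stops. There, and up to 4 degrees short of it, the lens lifts straight out; further back the lugs are caught under the ring.
- plate (a point): Point on the mount's axis, 63 mm above the bench, at the underside of the locked lens, where a spring plate presses the lens up against the ring with 14 N (1400 N/m, solid 2 mm further down). Turning therefore drags by up to 0.3 N m, and free in the slots the lens is pushed up by 3 mm. The locked lens has 2 mm of sideways play. At the stops 0.8 N m of turning moment nears the force limit.
- release (a joint): Travel of the release button in m: 0 up (locked), 0.008 fully down against its end stop; the lock is clear of the lens from 0.0055 on. It slides with about 3.5 N of friction, has no return spring and stays where it is left.
- release_top (a point): Centre of the top face of the release button, a round aluminium cap 18 mm across, 78 mm from the lens axis on the camera unit's -x side; 90 mm above the bench when up, 82 mm when fully down. It carries a lock pin, 48 mm from the lens axis, that stands between the two prongs of the lens until the button is down.
- lens: Black camera lens, 68 mm high, 0.25 to 0.45 kg. Origin: centre of its underside; z up its axis. Steel stem 48 mm across, at its foot two lugs to +y and -y (reaching 34 mm from the axis, 14 mm wide, 5 mm thick); skirt disc 76 mm across at 15 to 21 mm height, with two prongs to -x reaching 54 mm. Locked, its axes are parallel to the camera unit's within 2 degrees.
- grip (a point): Centre of the lens's square grip, 49 mm above its underside: 46 x 46 mm, flats facing the lens's x and y both ways, from 30 to 60 mm height; below it a neck 45 mm across down to the skirt at 21 mm, above it the front ring 43 mm across up to 68 mm.
- holder: Round grey dished holder fixed to the bench, 100 mm across, 15 mm high: flat inner floor at 6 mm height, 78 mm across inside a rim 9 mm high. Origin: centre of its underside, z up. Seated, the lens stands with its underside on the inner floor; any yaw will do. It bears at most 45 N from the lens.
- tape: bystander: cardboard ring 64 mm across, 18 mm high, origin at its underside; leave alone
- cup: bystander: white plastic cup 56 mm across, 50 mm high, origin at its underside; leave alone
- driver: bystander: blue electric screwdriver 200 mm long, lying; leave alone
- board: bystander: circuit board 90 x 130 mm; leave alone
- bin: bystander: black open bin 120 x 140 x 60 mm; leave alone
- bottle: bystander: white bottle 60 mm across, 150 mm high; leave alone
- screwdriver: bystander: hand screwdriver, lying; leave alone
Not all that is in view belongs to the job. Leave any red or yellow look-alike of the lens alone.

How it is judged:
By the outcome, as a careful person would: the job done as asked, in the order asked, and still so for the second after the job is handed in, with the robot touching nothing.
It also fails if it takes over 72 s, if anything falls off the work surface, if the arm or the gripper's body presses on something with over 40 N, if the wrist force passes 120 N, or if a joint passes its speed limit or range.

## Working session

There is one attempt and no reset: what is moved stays moved. The work goes in short steps, each a Python script; the robot and the scene stay as the last script left them, time stands still between calls to the robot, and variables do not carry over. Pictures are saved under pics/ and viewed, at most 10 in all, crops included, and the job is handed in when it is done.

```bash
ls; mkdir -p pics
python3 - <<'E'
from plant import robot
import cv2,numpy as np,pickle
print(robot.nose_length, robot.sense())
for n in ["scene","top"]:
    f=robot.grab_frame(n); cv2.imwrite(f"pics/{n}0.png",f["image"][:,:,::-1]); pickle.dump(f,open(f"{n}0.pkl","wb"))
    print(n,f["fx"],f["cx"],f["cy"],f["dist_coeffs"],-f["R"].T@f["t"],f["R"].tolist())
E
```

```text
pics
0.011 {'t': 0.0, 'joint_pos': array([-1.21992276,  0.46945868, -0.04862052,  1.53367172,  0.02412893,
        1.14096382, -0.08229907]), 'joint_velocities': array([-0.0007641 ,  0.00025443,  0.000529  ,  0.00049767,  0.00070218,
        0.00164045,  0.00085822]), 'effort': array([-1.05154454e-04, -5.10308826e+01, -4.66067204e-02, -2.37723863e+01,
        1.05545431e-02,  7.24238867e-03, -1.24615420e-05]), 'tcp_pos': array([0.25000932, 0.62640905, 0.24125925]), 'tcp_rot': array([-3.13967972e+00,  8.27313775e-05,  2.76188614e+00]), 'wrist_force': array([-0.53676743,  0.3464088 , -0.10064053]), 'torque': array([-0.00475743,  0.00545634, -0.01186467]), 'gripper_force': 0.0, 'opening': 1.004204267582876}
scene 380.35156833999605 278.5513501656588 206.32676826992628 [-0.0576332  0.         0.         0.         0.       ] [ 1.23286664 -0.41327859  0.666679  ] [[0.49097563707982317, 0.871028706079417, -0.015871892756645314], [0.49930693063638787, -0.29628221517406383, -0.8141925067144865], [-0.7138876051680202, 0.3918237386340528, -0.5803780190792054]]
top 379.9334084889055 270.25967619887047 205.7767208982073 [-0.10665702  0.          0.          0.          0.        ] [0.44078688 0.01272244 1.05217211] [[0.025959022937238684, -0.9996086268455114, 0.010426996891498556], [-0.9942579057189452, -0.0269004581158598, -0.10357404244565435], [0.10381399733909318, -0.007678443148730028, -0.9945670894752605]]
```

View pics/top0.png

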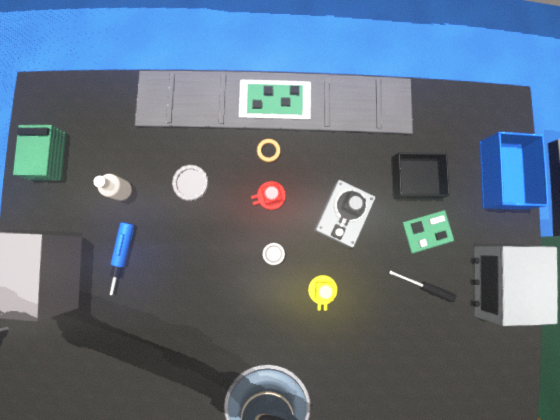

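View pics/scene0.png

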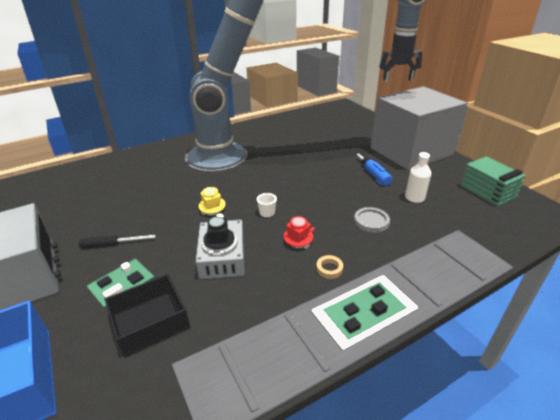

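The top view shows the mount at about (347,213), with the black lens at (352,203) and the button at (339,232), and the holder at (190,182). The look-alikes are red at (271,195) and yellow at (323,290). Next I measure from depth.

```bash
cat > h.py <<'E'
import cv2,numpy as np
def cloud(f):
    H,W=f["range_z"].shape
    u,v=np.meshgrid(np.arange(W),np.arange(H))
    K=np.array([[f["fx"],0,f["cx"]],[0,f["fy"],f["cy"]],[0,0,1.]])
    p=cv2.undistortPoints(np.stack([u,v],-1).reshape(-1,1,2).astype(float),K,np.array(f["dist_coeffs"])).reshape(H,W,2)
    z=f["range_z"][...,None]
    X=np.concatenate([p*z,z],-1)
    w=(X-f["t"])@f["R"]
    w[f["range_z"]==0]=np.nan
    return w
def near(w,c,r,z0,z1):
    m=(np.hypot(w[...,0]-c[0],w[...,1]-c[1])<r)&(w[...,2]>z0)&(w[...,2]<z1)
    return w[m]
def circ(P):
    A=np.c_[2*P[:,:2],np.ones(len(P))]; s=np.linalg.lstsq(A,(P[:,:2]**2).sum(1),rcond=None)[0]
    return s[:2],np.sqrt(s[2]+s[0]**2+s[1]**2)
def hull_circ(P):
    return cv2.minEnclosingCircle(P[:,:2].astype(np.float32))
E
python3 - <<'E'
from h import *; import pickle
for n,hp,lp,bp,mp in [("top",(190,182),(354,201),(339,232),(347,225)),("scene",(372,218),(217,222),(216,248),(205,250))]:
    w=cloud(pickle.load(open(n+"0.pkl","rb")))
    for q in (hp,lp,bp,mp): print(n,q,w[q[1],q[0]].round(4))
w=cloud(pickle.load(open("top0.pkl","rb")))
h=w[182,190]; P=near(w,h,.07,.009,.03); print("holder",len(P),circ(P),hull_circ(P),np.median(P,0))
print("table z",np.nanmedian(near(w,h,.12,-.02,.004)[:,2]), "floor",np.median(near(w,h,.03,-.01,.03),0))
l=w[201,354]; P=near(w,l,.045,.12,.15); print("lens top",len(P),hull_circ(P),P.mean(0))
m=w[213,347]; P=near(w,w[213,347],.12,.05,.068); print("box",len(P),cv2.minAreaRect(P[:,:2].astype(np.float32)),np.median(P[:,2]))
P=near(w,w[232,339],.03,.08,.1); print("button",len(P),P.mean(0),hull_circ(P))
E
```

```text
top (190, 182) [0.6107 0.2306 0.0064]
top (354, 201) [ 0.5542 -0.1997  0.1321]
top (339, 232) [ 0.4789 -0.1711  0.0905]
top (347, 225) [ 0.4989 -0.1976  0.062 ]
scene (372, 218) [0.6069 0.2343 0.0061]
scene (217, 222) [ 0.5551 -0.2042  0.1305]
scene (216, 248) [ 0.585  -0.2244  0.0825]
scene (205, 250) [ 0.5646 -0.2454  0.07  ]
holder 397 (array([0.60930413, 0.22988049]), np.float64(0.041712445403722626)) ((0.6084569692611694, 0.22938284277915955), 0.04951243847608566) [0.60731284 0.22839372 0.01474878]
table z 0.00042167820958267173 floor [0.6104514  0.23040862 0.00639209]
lens top 327 ((0.5516948103904724, -0.20185941457748413), 0.030333448201417923) [ 0.55058232 -0.20039925  0.12928539]
box 1327 ((0.5311748385429382, -0.19437581300735474), (0.10924743115901947, 0.15132276713848114), 66.20516967773438) 0.060170965845215224
button 49 [ 0.48553753 -0.17351503  0.08783063] ((0.4894512891769409, -0.17464393377304077), 0.01890110969543457)
```

Run:
```python
from plant import robot
from h import *; import pickle
for d in (-23.8,66.2,156.2,246.2,336.2):
    for e in (0,90):
        q=robot.inverse_kinematics([.5513,-.2025,.104],[np.pi,0,np.radians(d+e)]); print(d+e,None if q is None else np.round(q,2))
w=cloud(pickle.load(open("scene0.pkl","rb")))
P=near(w,(.609,.2294),.065,.009,.03); print("holder",len(P),circ(P),hull_circ(P))
P=near(w,(.5515,-.2025),.045,.126,.15); print("lens top",len(P),hull_circ(P),P.mean(0))
robot.goto([.609,.2294,.28],[np.pi,0,np.radians(156)])
f=robot.grab_frame("wrist"); w=cloud(f); cv2.imwrite("pics/wh.png",f["image"][:,:,::-1])
P=near(w,(.609,.2294),.065,.010,.03); print("wrist holder",len(P),circ(P),hull_circ(P),np.median(P,0))
print(-f["R"].T@f["t"],robot.sense()["t"])
```

```text
-23.8 [-0.36  0.65  0.91  1.91 -0.65  0.91 -1.1 ]
66.2 [-0.39  0.67  0.96  1.91 -0.69  0.93  0.5 ]
66.2 [-0.39  0.67  0.96  1.91 -0.69  0.93  0.5 ]
156.2 [-0.13  0.53  0.55  1.9  -0.38  0.81  1.78]
156.2 [-0.13  0.53  0.55  1.9  -0.38  0.81  1.78]
246.2 [ 1.07  0.82 -1.18  1.83  0.85  1.11  2.29]
246.2 [ 1.07  0.82 -1.18  1.83  0.85  1.11  2.29]
336.2 [-0.36  0.65  0.91  1.91 -0.65  0.91 -1.1 ]
336.2 [-0.36  0.65  0.91  1.91 -0.65  0.91 -1.1 ]
426.2 [-0.39  0.67  0.96  1.91 -0.69  0.93  0.5 ]
holder 281 (array([0.61276632, 0.22743742]), np.float64(0.044214561495375226)) ((0.6118417978286743, 0.22831612825393677), 0.05091414228081703)
lens top 185 ((0.5519179105758667, -0.20720374584197998), 0.022811878472566605) [ 0.55507836 -0.20655995  0.13035044]
wrist holder 1438 (array([0.60905266, 0.22899661]), np.float64(0.0438446427078988)) ((0.609520673751831, 0.22883065044879913), 0.04916074499487877) [0.60794626 0.23022356 0.01521073]
[0.53956975 0.26054333 0.4116493 ] 2.0917
```

Run:
```python
from plant import robot
from h import *; import pickle
robot.goto([.480,-.1718,.22],[np.pi,0,np.radians(-23.8)])
f=robot.grab_frame("wrist"); w=cloud(f); cv2.imwrite("pics/wm.png",f["image"][:,:,::-1]); pickle.dump(f,open("wm.pkl","wb"))
c=(.5513,-.2025)
P=near(w,c,.045,.128,.14); print("lens top",len(P),hull_circ(P),P.mean(0))
P=near(w,c,.045,.117,.127); print("grip top",len(P),cv2.minAreaRect(P[:,:2].astype(np.float32)),np.median(P[:,2]))
P=near(w,(.531,-.194),.12,.05,.066); print("box",len(P),cv2.minAreaRect(P[:,:2].astype(np.float32)),np.median(P[:,2]))
P=near(w,c,.05,.069,.0765); print("ring",len(P),hull_circ(P),circ(P))
P=near(w,(.48,-.1718),.02,.086,.095); print("button",len(P),P.mean(0),hull_circ(P))
print(-f["R"].T@f["t"],robot.sense())
```

```text
lens top 2937 ((0.5504300594329834, -0.20455625653266907), 0.021627152338624) [ 0.55076466 -0.20465882  0.13154613]
grip top 1024 ((0.5505048036575317, -0.20452383160591125), (0.046413201838731766, 0.04633159190416336), 65.8049545288086) 0.12229164937446785
box 9315 ((0.5300672054290771, -0.19561763107776642), (0.11078579723834991, 0.15058869123458862), 66.08668518066406) 0.06012881895874599
ring 922 ((0.548505961894989, -0.2054833322763443), 0.04604056850075722) (array([ 0.55014218, -0.20441494]), np.float64(0.04116717708339033))
button 282 [ 0.4794192  -0.17287053  0.08949721] ((0.4788934290409088, -0.1725984662771225), 0.009004781022667885)
[ 0.54860993 -0.20208222  0.35187338] {'t': 4.0667, 'joint_pos': array([-0.42140786,  0.27948178,  0.82915115,  1.98037652, -0.24695086,
        0.98381245, -1.45765227]), 'joint_velocities': array([-0.00051278, -0.0010365 ,  0.00281815,  0.00111912,  0.00265987,
        0.00114978, -0.00280631]), 'effort': array([ 1.26315728e-01, -2.86015928e+01,  5.21255136e+00, -2.10987121e+01,
        1.78657001e-02,  1.93413791e-03,  1.17789237e-03]), 'tcp_pos': array([ 0.48052723, -0.1711603 ,  0.22005047]), 'tcp_rot': array([-3.14145931e+00, -1.96565173e-04, -4.13544623e-01]), 'wrist_force': array([-0.17757257, -0.54047488, -0.38161362]), 'torque': array([0.0567067 , 0.02655354, 0.04437101]), 'gripper_force': 0.0, 'opening': 0.9982560698496045}
```

View pics/wm.png

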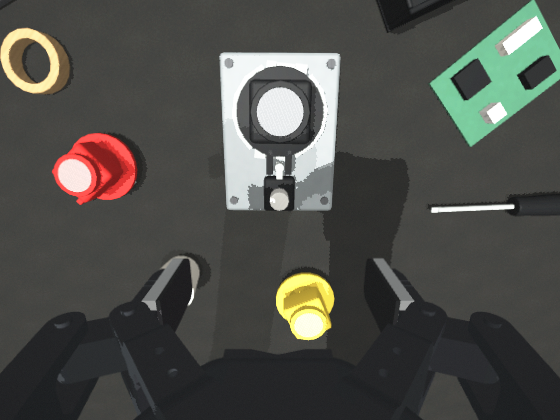

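The wrist view shows the lens at (280,111), the button at (279,198), the prongs astride the lock pin, and clear access around both. Depth fits agree on the sizes (grip 46 mm, button radius 9 mm, top 90 mm), so I press the button.

Run:
```python
from plant import robot
from h import *
b=[.4792,-.1724]; O=[np.pi,0,np.radians(-24)]
robot.grip(0.0,40)
robot.move_straight(b+[.106],vel=.12,attitude=O)
s=robot.sense(); print(s["t"],s["tcp_pos"],s["wrist_force"])
r=robot.move_straight(b+[.092],vel=.02,contact_N=12); s=robot.sense(); print(r,s["t"],s["tcp_pos"],s["wrist_force"])
if not r:
    r=robot.move_straight(b+[.064],vel=.01,contact_N=10); s=robot.sense(); print(r,s["t"],s["tcp_pos"],s["wrist_force"])
```

```text
5.9333 [ 0.47969045 -0.17266993  0.10657967] [ 0.35513342 -1.24195297  0.40382814]
True 6.6167 [ 0.47956193 -0.17240604  0.09292532] [-0.86143758  0.33492064  6.23638339]
```

Run:
```python
from plant import robot
from h import *
b=[.4792,-.1724]
r=robot.move_straight(b+[.086],vel=.008,contact_N=7); s=robot.sense(); print(r,s["t"],s["tcp_pos"],s["wrist_force"])
robot.move_straight(b+[.2],vel=.15); robot.grip(1.0)
f=robot.grab_frame("wrist"); w=cloud(f)
P=near(w,(.479,-.1725),.008,.07,.1); print("button",len(P),np.median(P,0))
P=near(w,(.5507,-.2041),.03,.117,.127); print("grip",cv2.minAreaRect(P[:,:2].astype(np.float32)))
P=near(w,(.5507,-.2041),.045,.128,.14); print("lens top",len(P),hull_circ(P),P.mean(0))
print(robot.sense()["t"])
```

```text
True 6.9083 [ 0.47956879 -0.17239734  0.09295046] [-1.53351301  0.45676252  5.58460863]
button 249 [ 0.47913878 -0.17251812  0.08226184]
grip ((0.5501595735549927, -0.20440609753131866), (0.046239934861660004, 0.04586486890912056), 65.32061767578125)
lens top 3571 ((0.5503490567207336, -0.2046034336090088), 0.021684834733605385) [ 0.55077619 -0.20466296  0.13154786]
8.6083
```

Run:
```python
from plant import robot
from h import *
c=[.5505,-.2043]; O=[np.pi,0,np.radians(-24.3)]
def st(l):
    s=robot.sense(); print(l,round(s["t"],2),s["tcp_pos"].round(4),np.degrees(s["tcp_rot"][2]).round(2),"F",s["wrist_force"].round(2),"M",s["torque"].round(3),"op",round(s["opening"],3),round(s["gripper_force"],1),"j7",s["joint_pos"][6].round(3)); return s
robot.goto(c+[.18],O); st("above")
r=robot.move_straight(c+[.105],vel=.08,contact_N=8); st(f"down {r}")
if not r:
    robot.grip(0.0,40); robot.sleep(.2); st("grip")
f=robot.grab_frame("wrist"); cv2.imwrite("pics/grip.png",f["image"][:,:,::-1])
```

```text
above 9.03 [ 0.5507 -0.2047  0.1792] -24.31 F [-1.11 -0.86  1.14] M [ 0.019 -0.011 -0.001] op 0.999 0.0 j7 -1.335
down False 10.12 [ 0.5509 -0.2046  0.1055] -24.3 F [ 0.    0.26 -0.23] M [-0.039 -0.016 -0.008] op 1.0 0.0 j7 -1.264
grip 10.76 [ 0.5508 -0.2041  0.1056] -24.28 F [-1.17  2.78  6.28] M [ 0.218  0.317 -0.056] op 0.533 45.8 j7 -1.264
```

View pics/grip.png

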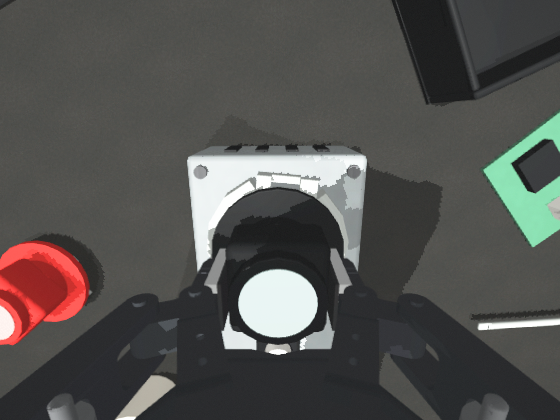

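The grasp is centred: pads on the flats at (222,290) and (340,290), lens face at (278,303). The forces are small, so I turn, watching the moment.

```bash
cat > m.py <<'E'
from plant import robot
from h import *
def st(l):
    s=robot.sense(); print(l,round(s["t"],2),s["tcp_pos"].round(4),np.degrees(s["tcp_rot"][2]).round(2),"F",s["wrist_force"].round(2),"M",s["torque"].round(3),"op",round(s["opening"],3),round(s["gripper_force"],1),"j7",s["joint_pos"][6].round(3)); return s
E
python3 - <<'E'
from m import *
robot.grip(0.0,60); s=st("grip60")
q0=np.array(s["joint_pos"]); a=0
for d in [1,1,2,4,6,8,8,8,8,8]:
    a+=d; q=q0.copy(); q[6]+=np.radians(a); robot.move_joints(q); s=st(a)
    if abs(s["torque"][2])>.5: print("high"); break
E
```

```text
grip60 11.03 [ 0.5508 -0.2041  0.1057] -24.28 F [-0.84  1.92  6.28] M [0.21  0.323 0.007] op 0.528 62.2 j7 -1.264
1 11.28 [ 0.551  -0.2041  0.1058] -23.28 F [1.07 0.67 2.3 ] M [-0.13   0.073 -0.098] op 0.529 62.6 j7 -1.247
2 11.53 [ 0.5511 -0.2042  0.1057] -22.28 F [0.44 0.78 1.65] M [-0.202 -0.089 -0.115] op 0.527 62.5 j7 -1.229
4 11.78 [ 0.5513 -0.2043  0.1057] -20.27 F [2.8  0.34 1.66] M [-0.316 -0.365  0.047] op 0.529 62.4 j7 -1.194
8 12.03 [ 0.5515 -0.2044  0.1058] -16.32 F [ 2.68 -1.23 -0.43] M [-0.528 -0.665  0.228] op 0.53 62.3 j7 -1.126
14 12.28 [ 0.5516 -0.2043  0.1058] -10.43 F [ 4.65  0.35 -0.91] M [-0.665 -0.885  0.154] op 0.522 62.2 j7 -1.023
22 12.53 [ 0.5514 -0.2042  0.1058] -2.45 F [ 3.84  0.34 -1.31] M [-0.592 -1.058  0.106] op 0.528 62.2 j7 -0.883
30 12.79 [ 0.5513 -0.204   0.1058] 5.55 F [ 4.84 -0.53 -1.04] M [-0.497 -1.133  0.118] op 0.522 62.2 j7 -0.744
38 13.05 [ 0.5511 -0.2039  0.1058] 13.54 F [ 3.67  0.2  -0.34] M [-0.351 -1.191  0.145] op 0.527 62.2 j7 -0.604
46 13.31 [ 0.5509 -0.2037  0.1057] 21.46 F [3.35 0.8  0.34] M [-0.124 -1.149  0.188] op 0.525 62.3 j7 -0.466
54 13.57 [ 0.5507 -0.2037  0.1057] 29.43 F [3.87 1.61 2.09] M [ 0.046 -0.976  0.162] op 0.525 62.4 j7 -0.327
```

Run:
```python
from m import *
s=st("0"); q0=np.array(s["joint_pos"]); a=0; base=s["torque"][2]; H=[base]
while a<34:
    a+=.7 ; q=q0.copy(); q[6]+=np.radians(a); robot.move_joints(q); s=robot.sense(); m=s["torque"][2]
    print(round(54+a,1),round(np.degrees(s["tcp_rot"][2]),2),m.round(3),s["wrist_force"].round(1))
    if abs(m-np.median(H))>.22: print("STOP",np.median(H)); break
    H.append(m)
st("end")
```

```text
0 13.57 [ 0.5507 -0.2037  0.1057] 29.43 F [3.87 1.61 2.09] M [ 0.046 -0.976  0.162] op 0.525 62.4 j7 -0.327
54.7 29.96 -0.262 [2.9 1.6 0.6]
STOP 0.16168439649762795
end 13.82 [ 0.5507 -0.2037  0.1057] 29.96 F [2.87 1.6  0.62] M [-0.009 -1.179 -0.262] op 0.53 62.4 j7 -0.317
```

Run:
```python
from m import *
s=robot.sense(); q0=np.array(s["joint_pos"]); a=0; H=[-.26]
while a<33:
    a+=.6 ; q=q0.copy(); q[6]+=np.radians(a); robot.move_joints(q); s=robot.sense(); m=s["torque"][2]
    print(round(54.2+a,1),round(np.degrees(s["tcp_rot"][2]),2),m.round(3),s["wrist_force"].round(1),s["opening"].round(3))
    if m<-.5 or abs(s["wrist_force"][2])>9: print("STOP",np.median(H)); break
    H.append(m)
st("end")
```

```text
Traceback (most recent call last):
AttributeError: 'float' object has no attribute 'round'
```

Run:
```python
from m import *
s=robot.sense(); q0=np.array(s["joint_pos"]); y0=np.degrees(s["tcp_rot"][2]); a=0; H=[-.26]
while a<33:
    a+=.6 ; q=q0.copy(); q[6]+=np.radians(a); robot.move_joints(q); s=robot.sense(); m=s["torque"][2]
    print(round(y0+24.3+a,1),round(np.degrees(s["tcp_rot"][2])+24.3,2),round(m,3),s["wrist_force"].round(1))
    if m<-.5 or abs(s["wrist_force"][2])>9: print("STOP",np.median(H)); break
    H.append(m)
st("end")
```

```text
55.4 55.43 -0.154 [3.8 2.1 0.2]
56.0 56.04 -0.142 [3.8 2.1 1.2]
56.6 56.64 -0.078 [4.1 1.6 0.7]
57.2 57.24 -0.111 [3.6 1.7 1.3]
57.8 57.84 -0.129 [2.8 1.8 1.3]
58.4 58.44 -0.112 [3.7 2.2 1.9]
59.0 59.05 -0.149 [3.  1.5 2.3]
59.6 59.64 -0.057 [3.9 2.1 1.9]
60.2 60.24 -0.122 [3.8 2.9 2.5]
60.8 60.85 -0.108 [3.3 2.8 2.6]
61.4 61.44 -0.091 [2.7 2.  2.4]
62.0 62.04 -0.112 [3.9 2.8 2.2]
62.6 62.64 -0.112 [3.3 3.6 3.2]
63.2 63.24 -0.11 [2.9 3.  2.3]
63.8 63.84 -0.088 [3.2 2.5 3.1]
64.4 64.45 -0.041 [3.8 2.5 2.5]
65.0 65.04 -0.047 [1.9 2.4 2.8]
65.6 65.64 -0.126 [3.4 2.9 3.9]
66.2 66.24 -0.059 [3.  2.1 3.8]
66.8 66.84 -0.079 [2.2 2.5 4.7]
67.4 67.44 -0.119 [2.4 2.3 3.1]
68.0 68.04 -0.067 [2.1 3.1 4. ]
68.6 68.64 -0.085 [2.1 2.5 3.8]
69.2 69.24 -0.049 [2.7 2.3 4.5]
69.8 69.83 -0.085 [2.3 1.9 5.7]
70.4 70.44 -0.044 [1.6 2.3 6. ]
71.0 71.04 -0.075 [2.2 1.4 5.4]
71.6 71.66 -0.072 [3.1 1.6 4.8]
72.2 72.26 -0.066 [2.  1.8 4.6]
72.8 72.86 -0.088 [2.3 1.3 6. ]
73.4 73.46 -0.072 [2.  1.9 5.6]
74.0 74.06 -0.013 [2.8 1.6 5.9]
74.6 74.67 0.026 [2.3 1.  5.6]
75.2 75.28 0.028 [2.2 1.2 5.8]
75.8 75.87 0.004 [0.9 1.8 5.5]
76.4 76.46 -0.08 [1.3 1.1 5.3]
77.0 77.06 -0.004 [1.5 0.9 6.3]
77.6 77.66 -0.074 [1.3 0.8 7.3]
78.2 78.25 -0.075 [1.4 2.2 7.6]
78.8 78.85 0.047 [0.3 1.8 6.9]
79.4 79.44 -0.064 [1.2 1.5 7.2]
80.0 80.04 -0.008 [1.1 0.9 7. ]
80.6 80.63 -0.012 [0.6 1.1 7.7]
81.2 81.23 -0.025 [-0.6  1.   7.9]
81.8 81.83 -0.005 [0.3 0.1 7.5]
82.4 82.41 -0.124 [-0.4  0.6  8.3]
83.0 82.98 -0.196 [0.  0.6 8.9]
83.6 83.59 -0.199 [-0.   1.2  8.8]
84.2 84.19 -0.248 [0.  2.  9.4]
STOP -0.07788964143246296
end 26.32 [ 0.5502 -0.204   0.1062] 59.89 F [0.04 1.99 9.42] M [ 0.399 -0.098 -0.248] op 0.527 63.5 j7 0.206
```

Run:
```python
from m import *
s=robot.sense(); q0=np.array(s["joint_pos"]); y0=np.degrees(s["tcp_rot"][2]); a=0
while a<6:
    a+=.5 ; q=q0.copy(); q[6]+=np.radians(a); robot.move_joints(q); s=robot.sense(); m=s["torque"][2]
    print(round(y0+24.3+a,1),round(np.degrees(s["tcp_rot"][2])+24.3,2),round(m,3),s["wrist_force"].round(1))
    if m<-.45 or abs(s["wrist_force"][2])>18: print("STOP"); break
st("end")
f=robot.grab_frame("wrist"); cv2.imwrite("pics/turned.png",f["image"][:,:,::-1])
```

```text
84.7 84.67 -0.281 [1.2 2.7 8. ]
85.2 85.18 -0.31 [1.3 2.9 6.7]
85.7 85.66 -0.344 [1.6 3.7 7.6]
86.2 86.03 -0.89 [1.5 3.3 7.9]
STOP
end 27.32 [ 0.5503 -0.2034  0.1065] 61.73 F [1.48 3.26 7.93] M [ 0.725 -0.542 -0.89 ] op 0.53 63.3 j7 0.24
```

View pics/turned.png

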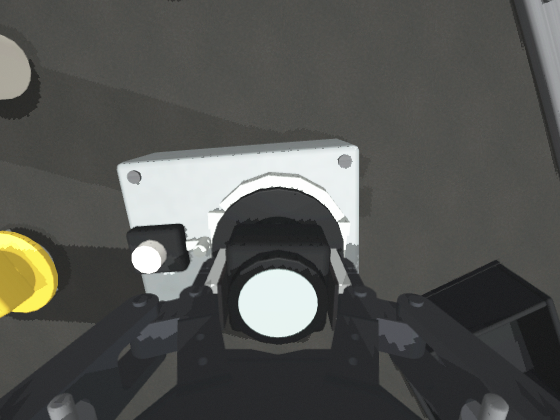

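The camera unit now appears turned against the gripper, with the button at (150,257). The moment rose sharply at 86°, so that is the stop. I back off slightly and lift.

Run:
```python
from m import *
s=robot.sense(); q=np.array(s["joint_pos"]); q[6]-=np.radians(.7); robot.move_joints(q); s=st("back")
p=np.array(s["tcp_pos"]); O=[np.pi,0,s["tcp_rot"][2]]
for dz in (.002,.004,.007,.012,.018):
    r=robot.move_straight(list(p+[0,0,dz]),vel=.02,contact_N=20); s=st(f"{dz} {r}")
    if r: break
```

```text
back 27.62 [ 0.5504 -0.2034  0.107 ] 61.07 F [1.   3.12 8.4 ] M [ 0.473 -0.362 -0.046] op 0.528 63.4 j7 0.228
0.002 False 27.89 [ 0.5499 -0.2031  0.1088] 61.05 F [1.32 1.82 5.35] M [ 0.412 -0.304 -0.097] op 0.525 63.1 j7 0.225
0.004 False 28.14 [ 0.5492 -0.2028  0.11  ] 61.04 F [ 0.99  3.01 -2.6 ] M [ 0.473 -0.137 -0.089] op 0.528 62.1 j7 0.223
0.007 False 28.44 [ 0.5497 -0.2031  0.1137] 61.04 F [ 0.55  1.38 -2.4 ] M [ 0.448 -0.027 -0.059] op 0.525 62.1 j7 0.22
0.012 False 28.84 [ 0.5503 -0.204   0.1193] 61.01 F [-0.3   0.24 -3.15] M [-0.007  0.021  0.02 ] op 0.53 62.0 j7 0.215
0.018 False 29.29 [ 0.5504 -0.2034  0.1252] 61.04 F [ 0.44 -1.38 -3.13] M [-0.022  0.003 -0.008] op 0.528 62.0 j7 0.209
```

Run:
```python
from m import *
p=robot.sense()["tcp_pos"]
robot.move_straight([p[0],p[1],.18],vel=.15)
h=[.6098,.2290]
robot.move_straight(h+[.18],vel=.2,attitude=[np.pi,0,np.radians(61)])
robot.move_straight(h+[.075],vel=.08); s=st("above")
f=robot.grab_frame("scene"); cv2.imwrite("pics/over.png",cv2.resize(f["image"][130:300,280:480,::-1],None,fx=3,fy=3))
```

```text
above 33.6 [0.6102 0.2291 0.0756] 61.0 F [ 0.07 -0.25 -2.3 ] M [-0.042 -0.028  0.016] op 0.528 62.0 j7 -0.483
```

View pics/over.png

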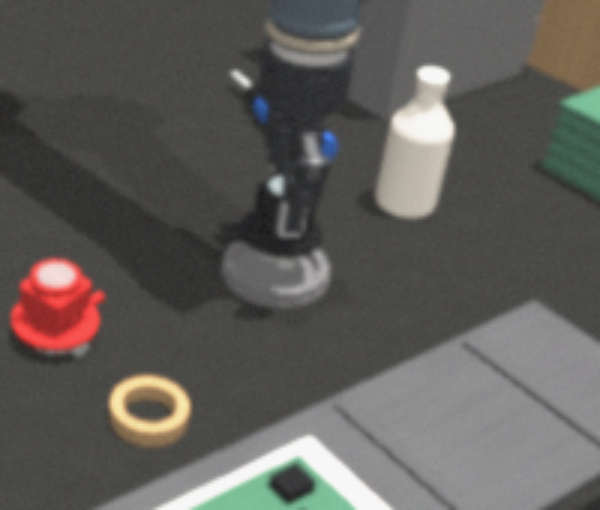

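The lens, at about (285,215) in the crop, hangs upright over the holder at (277,270) with the bottle and tape well clear. I lower it gently.

Run:
```python
from m import *
h=[.6098,.2290]
r=robot.move_straight(h+[.056],vel=.04,contact_N=5); st(r)
if not r: r=robot.move_straight(h+[.040],vel=.01,contact_N=4); st(r)
```

```text
False 34.27 [0.6098 0.2289 0.0558] 60.99 F [-0.33  0.84 -2.47] M [-0.013 -0.009 -0.001] op 0.528 62.0 j7 -0.47
True 35.13 [0.6098 0.2291 0.0488] 61.01 F [-0.47 -0.02  6.58] M [-0.116  0.005 -0.042] op 0.522 62.9 j7 -0.464
```

Run:
```python
from m import *
robot.grip(0.75); st("open"); robot.grip(1.0)
robot.move_straight([.6098,.2290,.10],vel=.06); robot.move_straight([.6098,.2290,.22],vel=.2)
robot.goto([.50,.28,.32],[np.pi,0,np.radians(61)]); st("up")
for n in ("top","wrist"):
    f=robot.grab_frame(n); w=cloud(f); cv2.imwrite(f"pics/end_{n}.png",f["image"][:,:,::-1])
    P=near(w,(.61,.229),.045,.068,.085); print(n,"top",len(P),hull_circ(P) if len(P) else 0,np.median(P,0))
    if len(P)>20: print("tilt",np.linalg.lstsq(np.c_[P[:,:2],np.ones(len(P))],P[:,2],rcond=None)[0][:2])
```

```text
open 35.46 [0.6082 0.2289 0.0471] 61.02 F [ 0.39 -0.44  0.  ] M [ 0.037 -0.012 -0.015] op 0.745 0.0 j7 -0.464
up 38.26 [0.4999 0.2795 0.3187] 60.99 F [ 0.4  -0.3   0.29] M [-0.083 -0.033  0.039] op 0.999 0.0 j7 -0.844
top top 214 ((0.6089168787002563, 0.22791336476802826), 0.023457780480384827) [0.60915153 0.22792809 0.07487658]
tilt [0.03555796 0.02095121]
wrist top 893 ((0.6098937392234802, 0.22855404019355774), 0.022372616454958916) [0.60858974 0.22910762 0.07459089]
tilt [ 0.01124304 -0.02188675]
```

View pics/end_wrist.png

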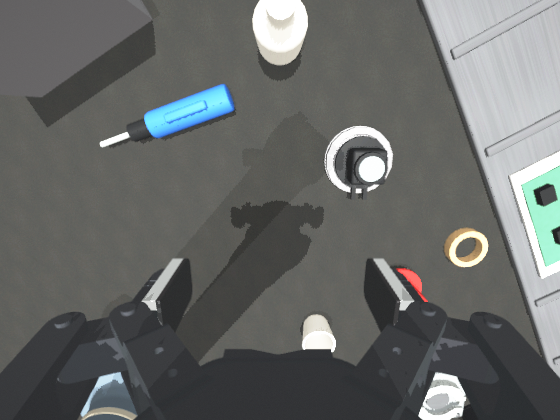

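View pics/end_top.png

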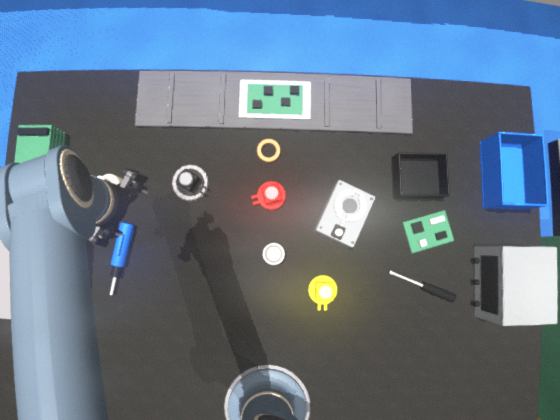

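The lens stands centred and upright in the holder at (190,182), its top at 74.5 mm against the 74 mm expected. The mount at (347,213) is empty and everything else is where it was.

```bash
python3 -c "
from plant import robot
print(robot.close_job())"
```

```text
the job is handed in; nothing more can be done
None
```

The lens is off the camera and seated upright in the round holder, and the job is handed in; the turning moment briefly read 0.89 N m at the stop, above the 0.8 N m said to near the force limit, before I backed off.

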